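Snap the roast canister's vent shut

ROBOT

A 6-joint arm with a two-finger parallel gripper is mounted at the origin on the work surface. World frame = base frame: x ahead of the robot, y to its left, z up, the work surface at z = 0. Lengths are in mm, angles in rad, forces in N, time in s.
With the tool pointing down it reaches from about 400 to 925 mm from the base axis. Payload 12.5 kg.
Tool frame: the origin (TCP) lies at the very end of the fingers, on their centre line; the grasp point (between the pads) lies 19 mm behind it; z points along the fingers, y is the line along which they close (so a half turn about z gives the same grasp; the last joint's range is limited). The gripper opens to 95 mm and grips with 3 to 60 N. Pads are 20 mm wide; open, the fingers measure 119 mm over their backs; the gripper's body (75 mm by 180 mm) begins 59 mm behind the grasp point.
Start: joints at [1.242, 0.491, 1.559, -0, 1.092, -0.106], TCP at [138.082, 609.574, 214.661] pointing down, gripper open.
Joint ranges: [-3.1, 3.1], [-0.84, 2.19], [0.05, 2.79], [-1.13, 4.28], [0.06, 2.93], [-2.69, 2.69]. Speed limits (rad/s): [2.22, 2.22, 2.79, 3.14, 3.14, 3.14].

INTERFACE

Orientations are given as [roll, pitch, yaw] about the fixed x, y, z axes, in that order (R = Rz(yaw) Ry(pitch) Rx(roll)).
In Python, from cell import * gives the robot as it stands.
- The arm moves only by the tool jog_arm, never from a script. Its argument "targets" is a list of rows, each an object with "turn": the turn, a rotation vector about the world's x, y, z in degrees, a list of three; "slide": the shift along the world's x, y, z in mm, a list of three; "claw": the opening in per cent of the stroke, from 0 (shut) to 100 (fully open). In form: [{"turn": [wx, wy, wz], "slide": [x, y, z], "claw": claw}, ...]. A call has 1 to 5 rows; each row shifts and turns the commanded pose from where the row before left it; what a row does not reach is not made up. A row lasts 1/8 s, in which the tool goes at most 62.5 mm and 10.7 degrees, less where a joint would pass 70% of its speed; a pose out of reach is approached as far as the arm can. A call with a gripper value outside its range is refused whole. The fingers move at their own pace and stop on an object; the grip force is fixed at half the most. Time passes only in rows, so rows that do not move let the fingers close. It gives the time, the measured TCP pose, the force, the opening and the grip force at its end, in the units of the state.
- state(): the state, without advancing time (a new reading comes with each control period).
- read_camera(name): name is "side" or "top"; returns a dict with "frame" (480x640x3 uint8, blue, green, red), "mtx" (3x3 intrinsics, pixels), "R" (3x3) and "t" (3): a world point X has camera coordinates R X + t. Camera axes: x right, y down, z forward; pixel columns grow to the right and rows downward; lengths in mm; the calibration is good to about 2 mm. A picture is of the moment at which its call begins. There is no depth.
- job_done(): hands the job in; it is judged then, once.
Trained networks look in the newest picture that a camera, given by its name, has taken for a name from the list of things; names that differ only in an ending like _2 or _b are one class to them, and where a whole thing is asked for, a point or a joint stands for the part that bears it (a point fixed in the world has none). Each returns a list of dicts, best first, with "conf" (0 to 1); they miss things now and then, are a little off and sometimes report something else, mostly with a low value. They report only what shows in the picture. A call takes as long as a camera call.
- look_for(query, camera): "xy" ([column, row] in pixels, amid what is visible of it).
The state is a dict: "t": time; "joints": joint angles; "qvel": joint speeds; "tau": joint torques, N m; "eef_pos": TCP position; "tcp_rot": TCP orientation; "ft_force": force on the tool from outside, world axes, zero at the start; "moment": the same for the moment, N m; "opening": opening from 0.0 (shut) to 1.0 (fully open); "grip_force": force on a finger pad.
Only numpy, scipy, OpenCV 4.12 (cv2) and the standard library are available. Lean on these libraries where they do the work, as an engineer would, in place of code of your own. Each camera call takes 0.05 s, during which the arm holds its last target. There are 200 camera calls.

TASK

The beans in the taller of the two aluminium canisters have finished giving off gas. Press the small hinged vent flap on its top down until it snaps fully shut, and leave the shorter canister's vent flap standing open.

Things in the scene. Friction and masses are not known exactly. Their poses are not given: they have to be found in the camera images.
- tall_canister: taller round aluminium canister, 170 mm across, 150 mm high, fixed to the ledge. Origin: centre of underside, z up. Its top carries the vent flap on the -x side (hinge line along y at x=-4, z=155.5 mm; the flap spans y=-30 to 30 and when shut x=-4 to -64, upper face at z=158 mm) and a ridged twist cap on the +x side (centre x=37 mm, 56 mm across, 22 mm high).
- tall_flap (a joint): opening angle (rad) of the taller canister's flap, a 5 mm plate 60 mm long: 0 shut and level, grows as the edge away from the cap rises, stop 1.25. Starts at 0.5 to 0.9; stays where left (hinge friction, about 1 N at the edge). Near 0.2 its tongue meets a sprung catch: then it takes about 5 to 8 N downward near the free edge; below about 0.1 the catch pulls it to 0 and holds it.
- short_canister: shorter round aluminium canister, 150 mm across, 85 mm high, fixed to the ledge, with the same cap and an equal vent flap laid out the same way on its top (hinge at x=-4, z=90.5 mm). Origin: centre of its underside, z up.
- short_flap (a joint): opening angle (rad) of the shorter canister's vent flap, read the same way; starts at 0.6 to 0.9 and is to be left open.

How it is judged:
By the outcome, as a careful person would: the job done as asked, in the order asked, and still so for the second after the job is handed in, with the robot touching nothing.
It also fails if it takes over 26 s, if anything falls off the work surface, if the arm or the gripper's body presses on something with over 40 N, if the wrist force passes 120 N, or if a joint passes its speed limit or range.

## Working session

There is one attempt and no reset: what is moved stays moved. The work goes in short steps, Python scripts to look and compute and a tool call to move; the robot and the scene stay as the last step left them, time stands still between calls to the robot, and variables do not carry over. Pictures are saved under pics/ and viewed, at most 10 in all, crops included, and the job is handed in when it is done.

Besides the shell and the picture viewer there is one more tool, called after "Emit:" by a JSON object that holds its "method" and its "body". jog_arm: Moves the arm, as the interface text tells. Its arguments: {"type":"object","properties":{"targets":{"type":"array","items":{"type":"object","properties":{"turn":{"type":"array","items":{"type":"number"}},"slide":{"type":"array","items":{"type":"number"}},"claw":{"type":"number"}}}}},"required":["targets"]}

```bash
mkdir -p pics
python3 - <<'E'
from cell import *
import cv2,numpy as np
for n in ("side","top"):
    c=read_camera(n); cv2.imwrite(f"pics/{n}1.png",c["frame"])
    np.savez(f"{n}.npz",mtx=c["mtx"],R=c["R"],t=c["t"])
    print(n,c["mtx"].tolist(),np.round(c["R"],3).tolist(),np.round(c["t"],1), np.round(-c["R"].T@c["t"]))
    for q in ("tall_canister","tall_flap","short_canister","short_flap"):
        print(q,[(np.round(d["xy"],1).tolist(),round(d["conf"],2)) for d in look_for(q,n)][:3])
s=state(); print(s["t"],s["eef_pos"],s["tcp_rot"],s["ft_force"],s["opening"])
E
```

```text
side [[466.57840335754923, 0.0, 308.7921656045654], [0.0, 466.57840335754923, 242.62399006564934], [0.0, 0.0, 1.0]] [[-0.999, -0.04, 0.013], [-0.036, 0.678, -0.734], [0.021, -0.734, -0.679]] [547.  115.9 795.8] [534. 528. 618.]
tall_canister [([295.8, 194.8], 0.6), ([319.8, 321.9], 0.46)]
tall_flap [([311.3, 149.5], 0.88)]
short_canister [([304.7, 356.9], 0.94)]
short_flap [([316.2, 324.3], 0.82)]
top [[534.5318411358695, 0.0, 314.2569063828607], [0.0, 534.5318411358695, 229.3281400214301], [0.0, 0.0, 1.0]] [[-0.014, -0.999, -0.038], [-0.998, 0.017, -0.068], [0.069, 0.037, -0.997]] [ 31.6 561.5 958.2] [495. -14. 995.]
tall_canister [([442.4, 217.0], 0.98)]
tall_flap [([446.5, 231.6], 0.82)]
short_canister [([240.3, 237.3], 0.84)]
short_flap [([245.0, 249.5], 0.77)]
0.5 [138.07284723 609.57944302 214.6613704 ] [3.14151219e+00 1.03449407e-05 2.91883405e+00] [-0.13241752  0.31692222  0.69183906] 1.0001721630997944
```

View pics/side1.png

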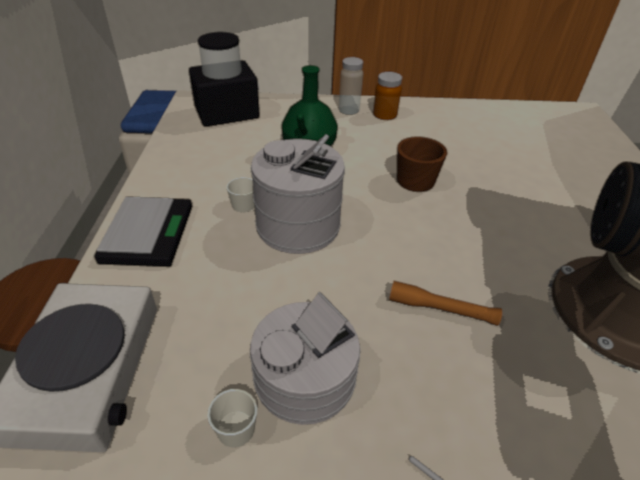

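View pics/top1.png

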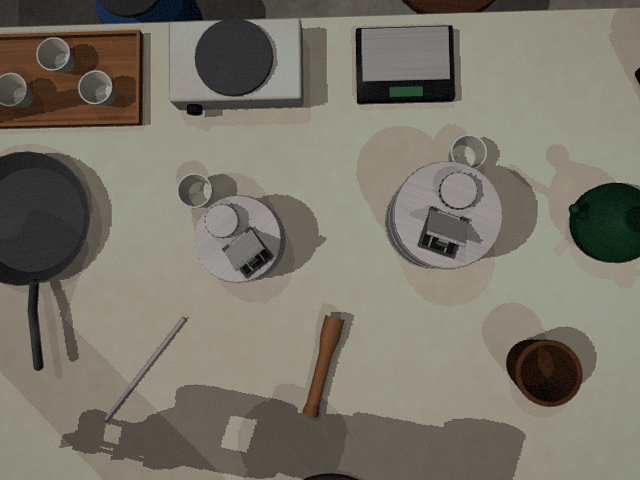

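The side view shows the tall canister at about (298,195), with its flap raised at (311,150), and the short one at (305,357). In the top view the tall lid's centre is near (445,215), its cap at (459,190) and its flap at (446,231). The short canister is at (240,238).

```bash
cat > h.py <<'E'
import numpy as np,cv2
def L(n): return np.load(n+".npz")
def ray(n,u,v,z):
    c=L(n);C=-c["R"].T@c["t"];d=c["R"].T@np.linalg.inv(c["mtx"])@[u,v,1]
    return C+d*(z-C[2])/d[2]
def proj(n,P):
    c=L(n);p=(np.atleast_2d(P)@c["R"].T+c["t"])@c["mtx"].T
    return p[:,:2]/p[:,2:]
E
python3 - <<'E'
from h import *
c=ray("top",445,215,150);k=ray("top",459,190,172);f=ray("top",446,231,168)
print(c,k,f, ray("side",279,150,172))
yaw=np.arctan2(*(k-c)[1::-1]);print("yaw",yaw)
# refine: overlay model for several yaws/angles
def model(c,yaw,a):
    Rz=np.array([[np.cos(yaw),-np.sin(yaw),0],[np.sin(yaw),np.cos(yaw),0],[0,0,1]])
    t=np.linspace(0,2*np.pi,60)
    lid=np.c_[85*np.cos(t),85*np.sin(t),0*t+150]
    cap=np.c_[37+28*np.cos(t),28*np.sin(t),0*t+172]
    e=[-4-60*np.cos(a),155.5+60*np.sin(a)]
    fl=np.array([[-4,-30,155.5],[-4,30,155.5],[e[0],30,e[1]],[e[0],-30,e[1]]])
    o=np.array([c[0],c[1],0])
    return [p@Rz.T+o for p in (lid,cap,fl)]
ims=[]
cc=(c+0);
M=model(cc,yaw,.7);print(M[2])
for n,(x,y) in (("side",(220,110)),("top",(370,140))):
    im=cv2.imread(f"pics/{n}1.png")
    im=cv2.resize(im[y:y+150,x:x+150],None,fx=4,fy=4,interpolation=cv2.INTER_CUBIC)[:600,:400*2]
    raw=im.copy()
    for p,col in zip(M,((0,255,0),(255,0,0),(0,0,255))):
        cv2.polylines(im,[((proj(n,p)-[x,y])*4).astype(int)],True,col,1)
    ims.append(im)
cv2.imwrite("pics/ov1.png",cv2.resize(np.hstack(ims),(800,400)))
E
```

```text
[ 572.0595342  -188.19494883  150.        ] [ 608.19795834 -206.15500919  172.        ] [ 545.69941738 -185.23231008  168.        ] [ 610.94649145 -196.8706264   172.        ]
yaw -0.4612283883023169
[[ 555.12605411 -213.27994937  155.5       ]
 [ 581.82896244 -159.54956052  155.5       ]
 [ 540.7336943  -139.1260497   194.15306123]
 [ 514.03078597 -192.85643856  194.15306123]]
```

View pics/ov1.png

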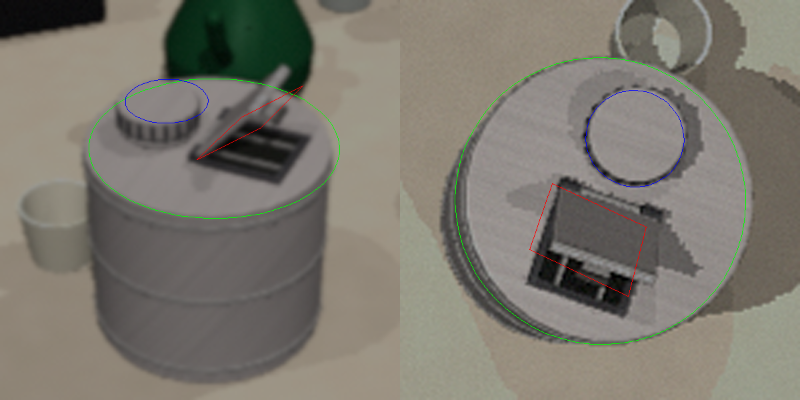

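The overlay fits the lid. The real hinge line is less turned than I drew it, giving a yaw of about -0.3, and the flap is steeper at about 0.85 rad. I'll move now with the fingers closed.

Emit:
{"method": "jog_arm", "body": {"targets": [{"slide": [40, -40, 10], "turn": [0, 0, 0], "claw": 0}, {"slide": [43, -38, 10], "turn": [0, 0, 0], "claw": 0}, {"slide": [43, -38, 10], "turn": [0, 0, 0], "claw": 0}, {"slide": [43, -38, 10], "turn": [0, 0, 0], "claw": 0}, {"slide": [43, -38, 0], "turn": [0, 0, 0], "claw": 0}]}}

```text
t: 1.12
eef_pos: [351.5, 416.4, 255.6]
tcp_rot: [3.14, 0.001, 2.919]
ft_force: [0.2, 0.4, -0.8]
opening: 0.532
grip_force: 0.0
```

Run:
```python
from h import *
from scipy.optimize import brute
c=np.array([572,-189.5,0])
def fl(yaw,a,c=c):
    Rz=np.array([[np.cos(yaw),-np.sin(yaw),0],[np.sin(yaw),np.cos(yaw),0],[0,0,1]])
    e=[-4-60*np.cos(a),155.5+60*np.sin(a)]
    return np.array([[-4,-30,155.5],[-4,30,155.5],[e[0],30,e[1]],[e[0],-30,e[1]],[37,0,172]])@Rz.T+c
ims=[]
for yaw,a in ((-.3,.75),(-.3,.9)):
  for n,(x,y) in (("side",(220,110)),("top",(370,140))):
    im=cv2.imread(f"pics/{n}1.png")
    im=cv2.resize(im[y:y+120,x:x+150],None,fx=4,fy=4,interpolation=cv2.INTER_CUBIC)
    p=((proj(n,fl(yaw,a))-[x,y])*4).astype(int)
    cv2.polylines(im,[p[:4]],True,(0,0,255),1);cv2.circle(im,p[4].tolist(),3,(255,0,0),-1)
    ims.append(im)
cv2.imwrite("pics/ov2.png",cv2.resize(np.vstack([np.hstack(ims[:2]),np.hstack(ims[2:])]),(750,600)))
```

```text
(no output)
```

View pics/ov2.png

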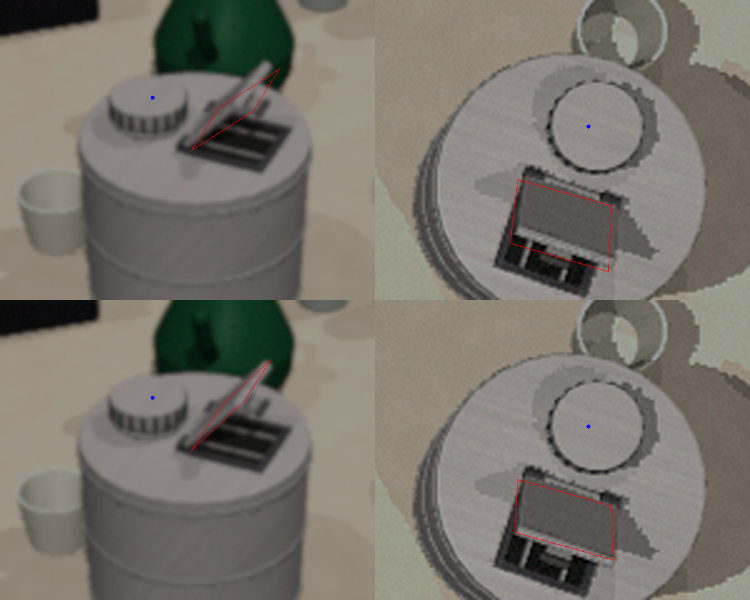

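At 0.9 rad the flap matches in both views, and the canister shifts about 3 mm in -y, to roughly (573,-192). The first contact point is about (544,-183), moving to (523,-177) for the final press.

Emit:
{"method": "jog_arm", "body": {"targets": [{"slide": [34, -46, 0], "turn": [0, 0, 0], "claw": 0}, {"slide": [34, -46, 0], "turn": [0, 0, 0], "claw": 0}, {"slide": [34, -46, 0], "turn": [0, 0, 0], "claw": 0}, {"slide": [34, -46, 0], "turn": [0, 0, 0], "claw": 0}, {"slide": [34, -46, 0], "turn": [0, 0, 0], "claw": 0}]}}

```text
t: 1.75
eef_pos: [521.0, 185.9, 254.9]
tcp_rot: [3.141, 0.0, 2.919]
ft_force: [0.3, 1.6, -0.4]
opening: 0.023
grip_force: 0.0
```

Emit:
{"method": "jog_arm", "body": {"targets": [{"slide": [5, -55, 0], "turn": [0, 0, 0], "claw": 0}, {"slide": [5, -55, 0], "turn": [0, 0, 0], "claw": 0}, {"slide": [4, -55, 0], "turn": [0, 0, 0], "claw": 0}, {"slide": [4, -55, 0], "turn": [0, 0, 0], "claw": 0}, {"slide": [3, -55, 0], "turn": [0, 0, 0], "claw": 0}]}}

```text
t: 2.38
eef_pos: [541.0, -89.3, 254.9]
tcp_rot: [3.141, 0.001, 2.919]
ft_force: [1.0, -1.0, 0.1]
opening: 0.007
grip_force: 0.0
```

Emit:
{"method": "jog_arm", "body": {"targets": [{"slide": [1, -47, 0], "turn": [0, 0, 0], "claw": 0}, {"slide": [2, -47, 0], "turn": [0, 0, 0], "claw": 0}, {"slide": [0, 0, -20], "turn": [0, 0, 0], "claw": 0}, {"slide": [0, 0, -12], "turn": [0, 0, 0], "claw": 0}, {"slide": [0, 0, 0], "turn": [0, 0, 0], "claw": 0}]}}

```text
t: 3.0
eef_pos: [543.8, -180.9, 222.0]
tcp_rot: [3.141, -0.002, 2.919]
ft_force: [0.0, 1.2, 0.3]
opening: -0.0
grip_force: 0.0
```

Run:
```python
from cell import *
import cv2,numpy as np
ims=[]
for n,(x,y) in (("side",(220,60)),("top",(370,130))):
    f=read_camera(n)["frame"]; ims.append(cv2.resize(f[y:y+150,x:x+150],(400,400),interpolation=cv2.INTER_CUBIC))
cv2.imwrite("pics/a3.png",np.hstack(ims))
s=state();print(s["t"],s["eef_pos"],s["ft_force"])
```

```text
3.1 [ 544.36162986 -180.94249965  223.14932039] [-0.30528031 -0.14423061 -0.15262517]
```

View pics/a3.png

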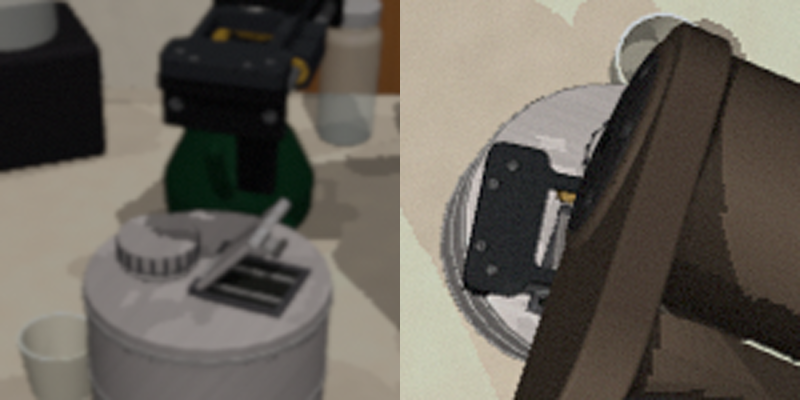

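The finger tips stand over the raised flap, at about (257,190) in the left crop against the flap at (245,245). I'll descend and then drift outward as the flap swings down.

Emit:
{"method": "jog_arm", "body": {"targets": [{"slide": [0, 0, -15], "turn": [0, 0, 0], "claw": 0}, {"slide": [0, 0, -12], "turn": [0, 0, 0], "claw": 0}, {"slide": [0, 0, -10], "turn": [0, 0, 0], "claw": 0}, {"slide": [-5, 1, -5], "turn": [0, 0, 0], "claw": 0}, {"slide": [-5, 1, -5], "turn": [0, 0, 0], "claw": 0}]}}

```text
t: 3.72
eef_pos: [533.8, -179.4, 175.3]
tcp_rot: [3.142, 0.0, 2.919]
ft_force: [0.0, 0.8, 0.6]
opening: 0.007
grip_force: 0.3
```

Emit:
{"method": "jog_arm", "body": {"targets": [{"slide": [-5, 1, -3], "turn": [0, 0, 0], "claw": 0}, {"slide": [-5, 1, -3], "turn": [0, 0, 0], "claw": 0}, {"slide": [0, 0, -2], "turn": [0, 0, 0], "claw": 0}, {"slide": [0, 0, -2], "turn": [0, 0, 0], "claw": 0}]}}

```text
t: 4.22
eef_pos: [524.1, -177.5, 165.6]
tcp_rot: [3.142, 0.0, 2.919]
ft_force: [-0.1, 0.3, 0.2]
opening: 0.003
grip_force: 0.3
```

Run:
```python
from cell import *
import cv2,numpy as np
f=read_camera("side")["frame"]; cv2.imwrite("pics/a4.png",cv2.resize(f[80:230,220:370],(500,500),interpolation=cv2.INTER_CUBIC))
s=state();print(s["t"],s["eef_pos"],s["ft_force"])
```

```text
4.275 [ 524.06549914 -177.45074362  165.38156931] [-0.51651909 -0.1333942   0.39458247]
```

View pics/a4.png

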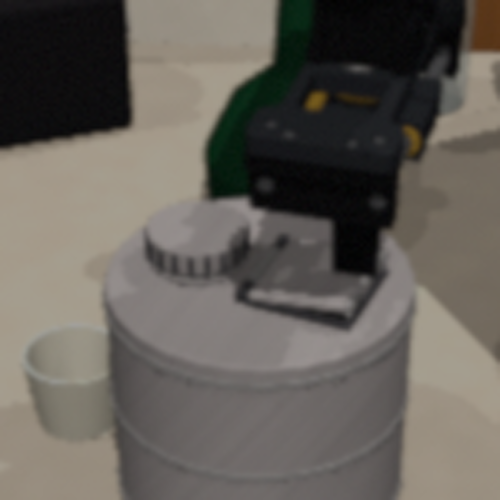

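The flap is nearly level under the fingers, at about (310,285) in the crop. Next I press through the catch.

Emit:
{"method": "jog_arm", "body": {"targets": [{"slide": [0, 0, -2], "turn": [0, 0, 0], "claw": 0}, {"slide": [0, 0, -2], "turn": [0, 0, 0], "claw": 0}, {"slide": [0, 0, -2], "turn": [0, 0, 0], "claw": 0}, {"slide": [0, 0, -1], "turn": [0, 0, 0], "claw": 0}]}}

```text
t: 4.78
eef_pos: [524.1, -177.4, 158.5]
tcp_rot: [3.141, -0.0, 2.919]
ft_force: [-0.2, -0.6, 1.1]
opening: 0.001
grip_force: 0.2
```

Emit:
{"method": "jog_arm", "body": {"targets": [{"slide": [0, 0, -1], "turn": [0, 0, 0], "claw": 0}, {"slide": [0, 0, 0], "turn": [0, 0, 0], "claw": 0}]}}

```text
t: 5.03
eef_pos: [524.1, -177.4, 158.1]
tcp_rot: [3.142, 0.0, 2.919]
ft_force: [-3.0, 0.4, 5.4]
opening: 0.007
grip_force: 2.9
```

Solid contact at z≈158, which is the shut height. One more small push to be sure, then I'll lift off and look.

Emit:
{"method": "jog_arm", "body": {"targets": [{"slide": [0, 0, -1], "turn": [0, 0, 0], "claw": 0}, {"slide": [0, 0, 0], "turn": [0, 0, 0], "claw": 0}]}}

```text
t: 5.28
eef_pos: [524.1, -177.4, 157.9]
tcp_rot: [-3.141, 0.001, 2.919]
ft_force: [-5.2, 2.2, 14.3]
opening: 0.002
grip_force: 6.9
```

Emit:
{"method": "jog_arm", "body": {"targets": [{"slide": [0, 0, 15], "turn": [0, 0, 0], "claw": 0}, {"slide": [0, 0, 40], "turn": [0, 0, 0], "claw": 0}, {"slide": [0, 0, 40], "turn": [0, 0, 0], "claw": 0}, {"slide": [-40, 0, 10], "turn": [0, 0, 0], "claw": 0}, {"slide": [0, 0, 0], "turn": [0, 0, 0], "claw": 0}]}}

```text
t: 5.9
eef_pos: [482.9, -177.4, 263.4]
tcp_rot: [-3.141, 0.002, 2.918]
ft_force: [0.6, 0.2, 0.8]
opening: 0.006
grip_force: 0.0
```

Run:
```python
from cell import *
import cv2
f=read_camera("side")["frame"]; cv2.imwrite("pics/a5.png",cv2.resize(f[60:420,200:400],(444,800))[:600] if 0 else cv2.resize(f[110:410,200:400],(400,600),interpolation=cv2.INTER_CUBIC))
s=state();print(s["t"],s["eef_pos"],s["ft_force"])
```

```text
5.95 [ 483.87028729 -177.54353802  262.75932273] [ 0.11930638 -0.04109033  0.93189118]
```

View pics/a5.png

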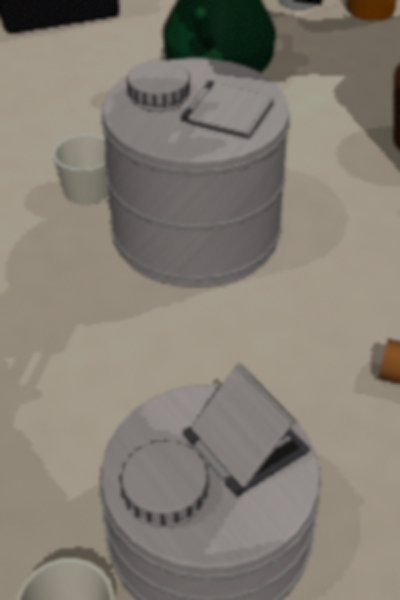

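The tall canister's flap lies flat at (230,108) in the crop, the short one's still stands open at (240,425), and the arm is clear of both.

```bash
python3 -c "
from cell import *
print(job_done())"
```

```text
the job is handed in; nothing more can be done
None
```

The tall canister's vent flap is pressed shut and lies flat after I lifted off, the short canister's flap is still open, and the job was handed in at about 6 s with the arm touching nothing.

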